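Hold the spring clip open over the loose glass holder

ROBOT

A 6-joint arm with a two-finger parallel gripper is mounted at the origin on the work surface. World frame = base frame: x ahead of the robot, y to its left, z up, the work surface at z = 0. Lengths are in m, angles in degrees, forces in N, time in s.
With the tool pointing down it reaches from about 0.25 to 0.725 m from the base axis. Payload 9.7 kg.
Tool frame: the origin (TCP) lies between the finger pads; the fingertips stand 25 mm ahead of it and the grasp point (between the pads) lies 6 mm ahead of it; z points along the fingers, y is the line along which they close (so a half turn about z gives the same grasp; the last joint's range is limited). The gripper opens to 85 mm and grips with 20 to 120 N. Pads are 22 mm wide; open, the fingers measure 114 mm over their backs; the gripper's body (76 mm by 85 mm) begins 54 mm behind the grasp point. The pads swing forward as they close: fully open they stand 13 mm farther back than shut.
Start: joints at [-74.083, 4.979, 10.078, 95.1, 0, 90], TCP at [0.151, -0.529, 0.256] pointing down, gripper open.
Joint ranges: [-179.16, 179.16], [-48.56, 103.87], [-65.8, 70.77], [-126.05, 130.52], [-82.76, 87.17], [-180, 180]. Speed limits (degrees/s): [127.2, 127.2, 147.25, 180, 180, 180].

INTERFACE

Orientations are given as [roll, pitch, yaw] about the fixed x, y, z axes, in that order (R = Rz(yaw) Ry(pitch) Rx(roll)).
In Python, from workcell import bot, vision, sensors, workorder gives the robot as it stands (bot), with the cameras (vision), the readings (sensors) and the job (workorder).
- The arm moves only by the tool pendant, called after "Emit:" as name(argument=value, ...) on one line, values as JSON. Schema: {"type":"object","properties":{"moves":{"type":"array","items":{"type":"object","properties":{"d":{"type":"array","items":{"type":"number"},"minItems":3,"maxItems":3},"twist":{"type":"number"},"finger_gap":{"type":"number"}},"additionalProperties":false,"required":["finger_gap"]},"minItems":1,"maxItems":5},"clamp_n":{"type":"number"},"only":{"type":"string"},"quiet":{"type":"boolean"},"lines":{"type":"string"}},"required":["moves"],"additionalProperties":false}. moves is a list of rows, 1 to 5 of them, each an object with the fields d (a list: dx, dy, dz in m), twist (a turn about the tool's z in degrees), finger_gap (the finger opening in m); a field left out counts as zero (the opening has to be given); each row is the pose to reach, as a shift and turn from the pose commanded when the call began, along the tool's axes at that moment; what a row does not reach only later rows make up. A row lasts 1/12 s, in which the tool goes at most 0.0417 m and 7.16 degrees, less where a joint would pass 70% of its speed; a pose out of reach is approached as far as the arm can. The fingers move at their own pace and stop on an object; clamp_n is the grip in N (left out, the last holds). Time passes only in rows, so rows that do not move let the fingers close. The tool returns the time, the measured TCP pose, the force, the opening and the grip force at its end. only (a regular expression) keeps the lines of the reply that match it, lines (a string "A,B") keeps lines A to B, and quiet returns only ok. Input that does not fit is refused with a message, and nothing moves.
- sensors.get_obs(): the state, without advancing time (a new reading comes with each control period).
- vision.camera(name): name is "scene" or "side" or "wrist"; returns the picture (400x640x3 uint8, blue, green, red); there is no depth.
- vision.camera_info(name): a dict with "mtx" (3x3 intrinsics, pixels), "k1" (the pictures are not rectified: a ray, as slopes to the right and down, at radius r is drawn at 1 + k1 r^2 times it, then the intrinsics apply), "extrinsics" (4x4, takes a point from camera to world coordinates). Camera axes: x right, y down, z forward; pixel columns grow to the right and rows downward; lengths in m; the calibration is good to about 2 mm. A picture is of the moment at which its call begins: read the wrist's pose just before it. camera_info takes no time and is no camera call; for the wrist camera it gives the pose at the moment of the call.
- workorder.job_done(): hands the job in; it is judged then, once.
The state is a dict: "time": time; "q": joint angles; "qd": joint speeds; "joint_efforts": joint torques, N m; "ee_pos": TCP position; "tcp_rot": TCP orientation; "wrist_force": force on the tool from outside, world axes, zero at the start; "torque": the same for the moment, N m; "opening": finger opening in m; "grasp_force": force on a finger pad.
Only numpy, scipy, OpenCV 4.12 (cv2) and the standard library are available. Lean on these libraries where they do the work, as an engineer would, in place of code of your own. Each camera call takes 0.05 s, during which the arm holds its last target. There are 200 camera calls.

TASK

The glass holder on the marble shelf is loose: its upright tab only leans against the rail plate. Squeeze the spring clip open on the wall of the black stopper tray, lift it off while it is open, and lower it handles-up over the middle of the tab so that its wide-open jaws gape astride tab and rail together, square to them, reaching well down past their top edge but touching neither. Finish while still holding it squeezed open there, clear of both plates, so that I can straighten the holder before it bites; do not shift the holder, and leave the decanter, the stacked tumblers and the stirrer alone.

Things in the scene. Friction and masses are not known exactly. Their poses are not given: they have to be found in the camera images.
- clip: Steel spring clip, 102 mm tall, 24 mm wide (y), 100 g; starts upright, jaws down on the tray's near wall. Two mirror-image levers on one hinge pin; this body is the -x lever, the other is the jaw. Origin on the pin's axis (along y; coil 15 mm across), z up along the handles, x the direction in which it opens and is squeezed. Jaws hang 45 mm below the pin; throat is clear up to 8 mm below it.
- grip (a point): Where to squeeze the clip: midway between its handles, 42 mm above the pin, 13 mm below the handle tops. The handles are flat, 3 mm thick, 24 mm wide, rise 55 mm from the pin and splay 0.32 rad each to -x and +x: 60 mm over their outsides at the top when biting the tray wall, about 24 mm and nearly parallel when fully open. Opening in the fingers, the clip sinks about 4 mm.
- jaw (a joint): Opening angle between the clip's levers, rad: 0 with pads 4 mm apart (biting the tray wall), -0.09 shut, 0.60 fully open at the stop. Tip gap about 4 mm + 45 mm x angle (30 mm at the stop). Squeezing the handles opens it: about 6 N starts it, 12 N holds it at the stop; a 25 to 30 N grip holds it there firmly and carries it. Let go, it snaps shut.
- tip_a (a point): Lowest inner edge of the rubber jaw pad (15 mm tall, 5 mm thick) on the clip's -x lever, middle of its width.
- tip_b (a point): The same on the clip's +x lever.
- tray: Black plastic stopper tray, fixed, open on top, 130 (x) x 180 (y) x 45 mm high, walls 4 mm, with three short stoppers at its far side (tops below the rim). Origin: centre of its underside, z up. The clip bites the wall on its -x side, pad tips 18 mm below the rim, its x axis along the tray's x.
- rail: Upright aluminium rail plate fixed on the shelf, 8 mm thick (x), 160 mm long (y), 70 mm high, with a flat foot 4 mm thick on its +x side reaching 34 mm from the origin. Origin: centre of the plate's underside, z up.
- edge (a point): The place for the clip: top edge, middle of the pair of plates (rail plate plus holder tab, 12.5 mm thick together), at the middle of the tab's width; 70 mm above the shelf; axes as the rail (x across the plates, y along them, z up). The pair reaches 6.25 mm to either side in x.
- holder: Loose steel glass holder, 0.6 kg: foot plate 105 x 80 x 4 mm, a short open cup 72 mm across and 34 mm high centred 72 mm to -x of the origin, and an upright tab 4 mm thick, 60 mm wide (y), 70 mm high standing 0.5 mm off the rail's -x face. Origin: on the shelf at the middle of the rail plate's underside (the rail's origin), same axes.
- decanter: Empty glass ship's decanter, 176 mm across its base, 230 mm high; origin centre of its underside. Leave alone.
- tumblers: Three nested glass tumblers, 78 mm across, 154 mm high together; origin centre of the underside. Leave alone.
- stirrer: Stainless cocktail stirrer lying on the shelf along its y, about 200 mm long, 8 mm thick; origin under its middle. Leave alone.

How it is judged (in metres and radians):
On the way, in this order (a step that is already met when the one before it is completed fails the run):
1. the clip is squeezed open while still astride the tray wall (value of joint jaw above 0.15 rad and height (world z) of each of tip_a, tip_b below 0.045 m and horizontal distance between clip and tray below 0.13 m and contact force between the fingers and clip above 3 N), for 0.1 s.
2. the clip is lifted clear of the tray, still held open (value of joint jaw above 0.15 rad and height (world z) of each of tip_a, tip_b above 0.055 m and contact force between the fingers and clip above 3 N), for 0.1 s.
At the end, for the whole second after the job is handed in: Fingers still squeeze the clip, jaw above 0.40 rad; a pad tip each side of tab and rail, 8 mm or more off mid-plane, 8-34 mm below the edge, within 18 mm of the tab's middle; square within 0.25 rad, touching neither plate, still; holder upright, moved under 8 mm (value of joint jaw above 0.4 rad and ((x of tip_a in the frame of edge above 0.008 m and x of tip_b in the frame of edge below -0.008 m) or (x of tip_b in the frame of edge above 0.008 m and x of tip_a in the frame of edge below -0.008 m)) and z of tip_a in the frame of edge between -0.034 and -0.008 m and y of tip_a in the frame of edge between -0.018 and 0.018 m and z of tip_b in the frame of edge between -0.034 and -0.008 m and y of tip_b in the frame of edge between -0.018 and 0.018 m and angle between the y axis of clip and the y axis of rail, either way round below 0.25 rad and contact force between clip and rail below 0.3 N and contact force between clip and holder below 0.3 N and contact force between the fingers and clip above 3 N and linear speed of clip below 0.02 m/s and distance of holder from where it was at the start of the episode below 0.008 m and angle between holder's own z axis and vertical below 0.05 rad); the arm keeps its last pose, push and grip.
It fails at once if the glass holder is shifted or the clip bites it (distance of holder from where it was at the start of the episode above 0.01 m or contact force between clip and holder above 8 N).
It fails at once if the decanter, the tumblers or the stirrer is disturbed (distance of any of decanter, tumblers from where it was at the start of the episode above 0.02 m or distance of stirrer from where it was at the start of the episode above 0.03 m).
It also fails if it takes over 35 s, if anything falls off the work surface, if the arm or the gripper's body presses on something with over 40 N, if the wrist force passes 120 N, or if a joint passes its speed limit or range.

## Working session

There is one attempt and no reset: what is moved stays moved. The work goes in short steps, Python scripts to look and compute and a tool call to move; the robot and the scene stay as the last step left them, time stands still between calls to the robot, and variables do not carry over. Pictures are saved under pics/ and viewed, at most 10 in all, crops included, and the job is handed in when it is done.

```bash
ls; mkdir -p pics; python3 - <<'E'
from workcell import bot, vision, sensors, workorder
import cv2, numpy as np
o=sensors.get_obs(); print({k:np.round(v,4).tolist() for k,v in o.items()})
for n in ["scene","side","wrist"]:
    i=vision.camera_info(n); print(n,np.round(i["mtx"],1).tolist(),i["k1"],np.round(i["extrinsics"],4).tolist())
    cv2.imwrite(f"pics/{n}0.png",vision.camera(n))
E
```

```text
pics
workcell.py
{'time': 0.0, 'q': [-74.0824, 5.0112, 10.0342, 95.1, -0.0001, 90.0002], 'qd': [-0.0778, -0.0051, 0.0844, 0.0642, -0.0295, -0.0577], 'joint_efforts': [-0.0002, -52.0394, 46.48, 0.0166, -0.0, -0.0], 'ee_pos': [0.1508, -0.5287, 0.2556], 'tcp_rot': [-179.9231, 0.0001, 15.9174], 'wrist_force': [-0.9566, -0.4537, 0.2758], 'torque': [0.0465, 0.0563, -0.038], 'grasp_force': 0.0, 'opening': 0.0852}
scene [[361.8, 0.0, 320.3], [0.0, 361.8, 203.2], [0.0, 0.0, 1.0]] -0.0074317132869253615 [[0.6731, 0.5844, -0.4532, 1.072], [0.7395, -0.5254, 0.4209, -0.3382], [0.0079, -0.6184, -0.7858, 0.9668], [0.0, 0.0, 0.0, 1.0]]
side [[493.4, 0.0, 312.9], [0.0, 493.4, 199.8], [0.0, 0.0, 1.0]] -0.014317094152569657 [[-0.9106, -0.269, 0.3138, 0.1938], [-0.4133, 0.6017, -0.6835, 0.9357], [-0.005, -0.7521, -0.6591, 0.8701], [0.0, 0.0, 0.0, 1.0]]
wrist [[347.7, 0.0, 317.8], [0.0, 347.7, 200.4], [0.0, 0.0, 1.0]] -0.05395024040131346 [[0.275, -0.912, -0.3043, 0.2285], [-0.9615, -0.261, -0.0865, -0.5073], [-0.0006, 0.3164, -0.9486, 0.3727], [0.0, 0.0, 0.0, 1.0]]
```

View pics/scene0.png

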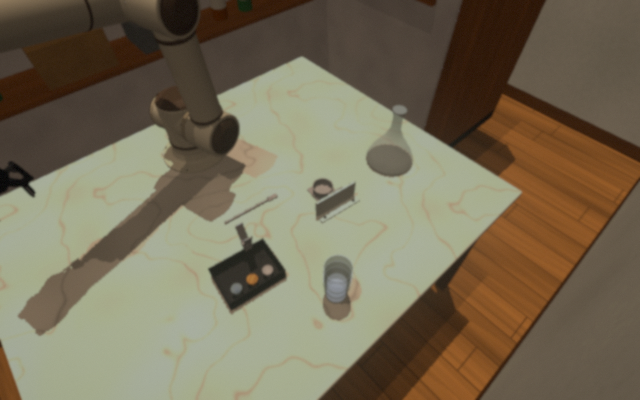

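View pics/side0.png

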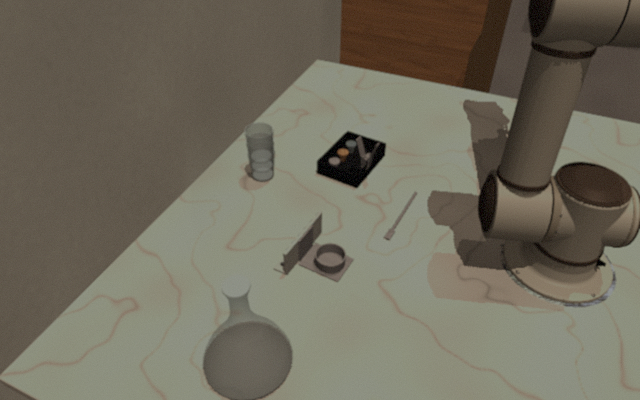

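Scene view: tray around (247,275) with the clip at about (245,238), rail and tab at (336,200) with the cup at (322,187), stirrer at (250,208), tumblers at (338,280), decanter at (390,155). The side view shows the tray at (352,158), rail at (303,243), and the clip at (365,152). Next I'll enlarge the crops and set up a ray helper.

```bash
cat > h.py <<'E'
import numpy as np, cv2
from workcell import bot, vision, sensors, workorder
def ray(info,uv):
    M=np.array(info["mtx"]);E=np.array(info["extrinsics"])
    p=(np.array(uv,float)-M[:2,2])/[M[0,0],M[1,1]]
    s=p.copy()
    for _ in range(20): s=p/(1+info["k1"]*(s@s))
    return E[:3,3],E[:3,:3]@np.r_[s,1]
def atz(info,uv,z):
    o,d=ray(info,uv); return o+d*(z-o[2])/d[2]
def proj(info,P):
    M=np.array(info["mtx"]);E=np.array(info["extrinsics"])
    c=E[:3,:3].T@(np.array(P,float)-E[:3,3]); s=c[:2]/c[2]
    return M[:2,:2]@(s*(1+info["k1"]*(s@s)))+M[:2,2]
def tri(rays):
    A=np.zeros((3,3));b=np.zeros(3)
    for o,d in rays:
        d=d/np.linalg.norm(d);Q=np.eye(3)-np.outer(d,d);A+=Q;b+=Q@o
    return np.linalg.solve(A,b)
E
python3 - <<'E'
from h import *
s=vision.camera_info("scene"); d=vision.camera_info("side")
for n,uv,z in [("tray c",(247,275),.03),("clip pin",(248,245),.07),("rail top mid",(336,198),.07),("stir a",(228,221),.004),("stir b",(276,197),.004),("cup",(322,187),.034),("tumb",(336,300),.0),("dec",(390,160),0.02)]:
    print(n,atz(s,uv,z).round(3))
for n,uv,z in [("tray c",(352,160),.03),("clip top",(361,140),.12),("rail top mid",(306,238),.07),("tumb",(262,175),.0),("dec",(248,365),0.03)]:
    print(n,atz(d,uv,z).round(3))
a=cv2.imread("pics/scene0.png")[160:320,190:370]; b=cv2.imread("pics/side0.png")[120:290,240:400]
a=cv2.resize(a,None,fx=2.7*0.8,fy=2.7*.8,interpolation=cv2.INTER_CUBIC);b=cv2.resize(b,(a.shape[1],a.shape[0]),interpolation=cv2.INTER_CUBIC)
E
```

```text
tray c [ 0.585 -0.167  0.03 ]
clip pin [ 0.529 -0.116  0.07 ]
rail top mid [0.573 0.194 0.07 ]
stir a [ 0.37  -0.095  0.004]
stir b [0.395 0.083 0.004]
cup [0.486 0.213 0.034]
tumb [ 0.8   -0.021  0.   ]
dec [0.548 0.496 0.02 ]
tray c [ 0.563 -0.137  0.03 ]
clip top [ 0.534 -0.116  0.12 ]
rail top mid [0.535 0.232 0.07 ]
tumb [ 0.784 -0.005  0.   ]
dec [0.511 0.542 0.03 ]
```

Emit:
pendant(moves=[{"d":[0.04,-0.02,-0.01],"twist":-7,"finger_gap":0.085},{"d":[0.08,-0.04,-0.02],"twist":-14,"finger_gap":0.085},{"d":[0.11,-0.07,-0.03],"twist":-21,"finger_gap":0.085},{"d":[0.15,-0.09,-0.04],"twist":-28,"finger_gap":0.085},{"d":[0.18,-0.11,-0.05],"twist":-35,"finger_gap":0.085}])

```text
time: 0.57
ee_pos: [0.2884, -0.379, 0.3039]
tcp_rot: [-180.0, -0.0, 51.2]
wrist_force: [1.5, 0.0, 0.2]
opening: 0.085
grasp_force: 0.0
```

Emit:
pendant(moves=[{"d":[0.04,0.003,0],"twist":-7,"finger_gap":0.085},{"d":[0.08,0.006,0],"twist":-14,"finger_gap":0.085},{"d":[0.12,0.01,0],"twist":-21,"finger_gap":0.085},{"d":[0.16,0.013,0],"twist":-28,"finger_gap":0.085},{"d":[0.2,0.017,0],"twist":-35,"finger_gap":0.085}])

```text
time: 0.98
ee_pos: [0.4279, -0.2343, 0.3039]
tcp_rot: [180.0, 0.0, 86.3]
wrist_force: [0.5, -0.2, -0.6]
opening: 0.0847
grasp_force: 0.0
```

Emit:
pendant(moves=[{"d":[0.02,0.02,0],"twist":-4,"finger_gap":0.085},{"d":[0.05,0.04,0],"twist":-4,"finger_gap":0.085},{"d":[0.08,0.06,0],"twist":-4,"finger_gap":0.085},{"d":[0.1,0.09,0],"twist":-4,"finger_gap":0.085},{"d":[0.1,0.09,0],"twist":-4,"finger_gap":0.085}])

```text
time: 1.4
ee_pos: [0.5274, -0.1395, 0.3019]
tcp_rot: [-179.9, -0.1, 90.1]
wrist_force: [0.3, -0.3, 0.2]
opening: 0.0847
grasp_force: 0.0
```

```bash
python3 - <<'E'
from h import *
import pickle
o=sensors.get_obs(); i=vision.camera_info("wrist"); im=vision.camera("wrist")
print(o["time"],o["ee_pos"],o["tcp_rot"],o["q"]); cv2.imwrite("pics/w1.png",im); pickle.dump(i,open("w1.pkl","wb"))
E
```

```text
1.4 [ 0.52742147 -0.13948454  0.30192978] [-1.79940569e+02 -7.87021203e-02  9.01439146e+01] [-1.48424917e+01  5.75272535e+00  1.60486494e+01  1.00373686e+02
  6.06568653e-02  7.50135117e+01]
```

View pics/w1.png

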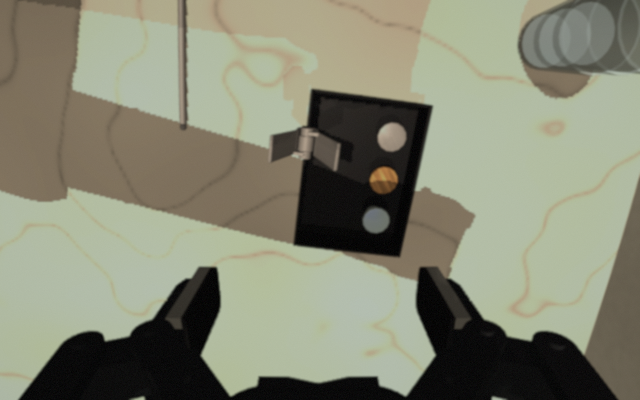

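The wrist view shows the tray rim corners at about (311,90), (432,105), (401,256) and (295,244). The clip's coil is at about (307,143), its handle tops at about (271,150) and (340,157), and the stirrer ends at (183,128).

```bash
python3 - <<'E'
from h import *
import pickle
i=pickle.load(open("w1.pkl","rb"))
c=[atz(i,u,.045) for u in [(311,90),(432,105),(401,256),(295,244)]]
for p in c: print(p.round(4))
n=np.linalg.norm
print([n(c[k]-c[(k+1)%4]).round(4) for k in range(4)])
for a,b in [(0,1),(3,2),(3,0),(2,1)]: v=c[b]-c[a]; print(np.degrees(np.arctan2(v[1],v[0])).round(1))
print("pin",atz(i,(307,143),.072+.006),"L",atz(i,(271,148),.124),"R",atz(i,(340,157),.124), "stir",atz(i,(183,128),.008))
im=cv2.imread("pics/w1.png")[70:270,240:450]
cv2.imwrite("pics/w1c.png",cv2.resize(im,None,fx=3,fy=3,interpolation=cv2.INTER_CUBIC)[:600])
E
```

```text
[ 0.5195 -0.0636  0.045 ]
[ 0.6463 -0.0777  0.045 ]
[ 0.6272 -0.2537  0.045 ]
[ 0.5   -0.238  0.045]
[np.float64(0.1276), np.float64(0.177), np.float64(0.1281), np.float64(0.1755)]
-6.3
-7.0
83.6
83.8
pin [ 0.51606466 -0.1131881   0.078     ] L [ 0.48673236 -0.11021341  0.124     ] R [ 0.54578631 -0.11783366  0.124     ] stir [ 0.36790643 -0.10652636  0.008     ]
```

View pics/w1c.png

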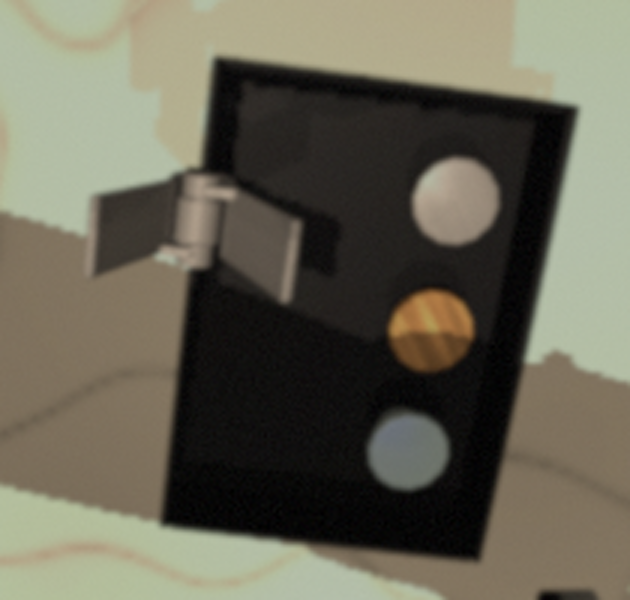

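Emit:
pendant(moves=[{"d":[0.0255,-0.0115,0.03],"twist":6.6,"finger_gap":0.085},{"d":[0.0255,-0.0115,0.07],"twist":6.6,"finger_gap":0.085},{"d":[0.0255,-0.0115,0.11],"twist":6.6,"finger_gap":0.085},{"d":[0.0255,-0.0115,0.14],"twist":6.6,"finger_gap":0.085},{"d":[0.0255,-0.0115,0.14],"twist":6.6,"finger_gap":0.085}])

```text
time: 1.87
ee_pos: [0.509, -0.1171, 0.1575]
tcp_rot: [-179.5, -0.0, 83.3]
wrist_force: [-0.6, 0.1, -0.5]
opening: 0.0849
grasp_force: 0.0
```

```bash
python3 - <<'E'
from h import *
import pickle
o=sensors.get_obs(); i=vision.camera_info("wrist"); im=vision.camera("wrist")
print(o["time"],o["ee_pos"],o["tcp_rot"]); cv2.imwrite("pics/w2.png",im); pickle.dump(i,open("w2.pkl","wb"))
E
```

```text
1.8667 [ 0.50897829 -0.11708562  0.15751597] [-1.79459803e+02 -4.86418410e-02  8.32844577e+01]
```

View pics/w2.png

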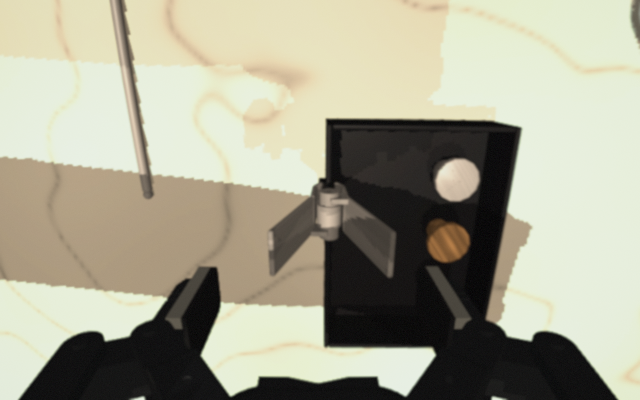

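The view shows the tray wall vertical at column 327, handle tops at (271,253) and (393,256), and the coil at (328,208).

```bash
python3 - <<'E'
from h import *
import pickle
i=pickle.load(open("w2.pkl","rb"))
L=atz(i,(271,253),.127);R=atz(i,(393,256),.127);print(L,R,(L+R)/2,np.linalg.norm(R-L))
print("coil top",atz(i,(328,208),.0795))
c=[atz(i,u,.045) for u in [(327,120),(520,128),(325,346)]];print(c)
print(np.linalg.norm(c[1]-c[0]))
o=sensors.get_obs();print(o["time"],o["ee_pos"],o["tcp_rot"],o["qd"])
E
```

```text
[ 0.48687761 -0.10951951  0.127     ] [ 0.54410736 -0.11758776  0.127     ] [ 0.51549248 -0.11355364  0.127     ] 0.0577956838229362
coil top [ 0.51516028 -0.10707727  0.0795    ]
[array([ 0.52034274, -0.05915944,  0.045     ]), array([ 0.64670181, -0.07806678,  0.045     ]), array([ 0.4993065 , -0.23843661,  0.045     ])]
0.1277658118392366
1.9167 [ 0.51023469 -0.11739083  0.16146203] [-1.79687557e+02 -2.48280406e-02  8.32786092e+01] [ 9.44462173e-03 -1.25940076e+00  6.43663190e+00  2.53696300e+00
  4.59282888e-02  2.11619228e-03]
```

Emit:
pendant(moves=[{"d":[0.0045,0.0045,0],"finger_gap":0.085},{"d":[0.0045,0.0045,0],"finger_gap":0.085},{"d":[0.0045,0.0045,0],"finger_gap":0.085}])

```text
time: 2.17
ee_pos: [0.5187, -0.1135, 0.1664]
tcp_rot: [179.8, 0.0, 83.3]
wrist_force: [1.0, 0.5, 0.4]
opening: 0.0851
grasp_force: 0.0
```

Emit:
pendant(moves=[{"finger_gap":0.085},{"finger_gap":0.085},{"finger_gap":0.085},{"finger_gap":0.085}])

```text
time: 2.5
ee_pos: [0.5175, -0.1134, 0.1642]
tcp_rot: [180.0, 0.0, 83.3]
wrist_force: [0.2, 0.4, -0.0]
opening: 0.0851
grasp_force: 0.0
```

Emit:
pendant(moves=[{"d":[0,-0.002,0.02],"finger_gap":0.085},{"d":[0,-0.002,0.043],"finger_gap":0.085},{"d":[0,-0.002,0.043],"finger_gap":0.085},{"d":[0,-0.002,0.043],"finger_gap":0.085},{"d":[0,-0.002,0.043],"finger_gap":0.085}])

```text
time: 2.92
ee_pos: [0.5157, -0.1131, 0.122]
tcp_rot: [180.0, 0.0, 83.3]
wrist_force: [0.5, 1.5, 0.1]
opening: 0.0852
grasp_force: 0.0
```

Emit:
pendant(moves=[{"finger_gap":0.085},{"finger_gap":0.085},{"finger_gap":0.085}])

```text
time: 3.17
ee_pos: [0.5158, -0.1132, 0.1218]
tcp_rot: [179.9, 0.0, 83.3]
wrist_force: [-0.9, 0.0, 0.1]
opening: 0.085
grasp_force: 0.0
```

```bash
python3 - <<'E'
from h import *
import pickle
o=sensors.get_obs(); i=vision.camera_info("wrist"); im=vision.camera("wrist"); print(o["ee_pos"])
cv2.imwrite("pics/w3.png",im); pickle.dump(i,open("w3.pkl","wb"))
E
```

```text
[ 0.51581759 -0.11316837  0.12181542]
```

View pics/w3.png

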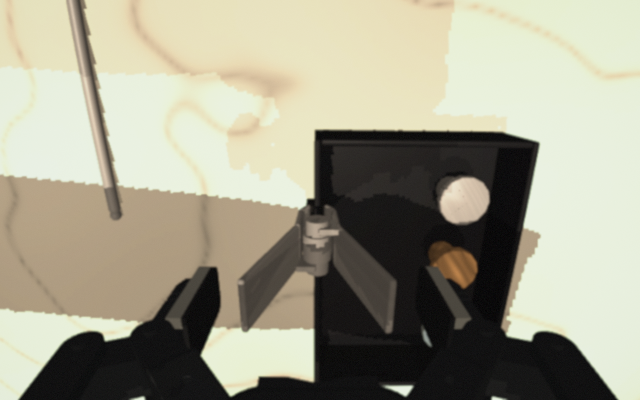

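The clip is centred between the fingers: handle tops at columns 243 and 390, finger pads at 218 and 427. Squeezing now.

Emit:
pendant(moves=[{"finger_gap":0.015},{"finger_gap":0.015},{"finger_gap":0.015},{"finger_gap":0.015},{"finger_gap":0.015}], clamp_n=28)

```text
time: 3.63
ee_pos: [0.5153, -0.113, 0.1207]
tcp_rot: [-180.0, -0.0, 83.3]
wrist_force: [-0.3, 0.3, -2.2]
opening: 0.025
grasp_force: 11.0
```

Emit:
pendant(moves=[{"finger_gap":0.015},{"finger_gap":0.015},{"finger_gap":0.015},{"finger_gap":0.015},{"finger_gap":0.015}], clamp_n=28)

```text
time: 4.05
ee_pos: [0.5154, -0.1131, 0.1208]
tcp_rot: [-180.0, -0.0, 83.3]
wrist_force: [0.6, -0.7, -0.6]
opening: 0.0239
grasp_force: 32.5
```

Emit:
pendant(moves=[{"d":[0,0,-0.015],"finger_gap":0.015},{"d":[0,0,-0.035],"finger_gap":0.015},{"d":[0,0,-0.06],"finger_gap":0.015},{"d":[0,0,-0.09],"finger_gap":0.015},{"d":[0,0,-0.12],"finger_gap":0.015}])

```text
time: 4.47
ee_pos: [0.515, -0.113, 0.2418]
tcp_rot: [-180.0, -0.0, 83.3]
wrist_force: [0.9, 0.1, -0.9]
opening: 0.0241
grasp_force: 32.5
```

Emit:
pendant(moves=[{"d":[0.02,0,-0.02],"finger_gap":0.015},{"d":[0.05,0,-0.04],"finger_gap":0.015},{"d":[0.08,0,-0.06],"finger_gap":0.015},{"d":[0.11,0,-0.06],"finger_gap":0.015},{"d":[0.14,0,-0.06],"finger_gap":0.015}])

```text
time: 4.88
ee_pos: [0.5321, 0.0273, 0.3025]
tcp_rot: [179.8, -0.0, 83.3]
wrist_force: [0.5, -1.1, -1.6]
opening: 0.0239
grasp_force: 32.5
```

```bash
python3 - <<'E'
from h import *
import pickle
o=sensors.get_obs(); i=vision.camera_info("wrist"); im=vision.camera("wrist"); print(o["ee_pos"],o["tcp_rot"],o["grasp_force"],o["opening"])
cv2.imwrite("pics/w4.png",im); pickle.dump(i,open("w4.pkl","wb"))
E
```

```text
[0.53211671 0.02727276 0.30245099] [ 1.79848914e+02 -2.71887235e-02  8.32920273e+01] 32.483006715774536 0.02386864294931523
```

View pics/w4.png

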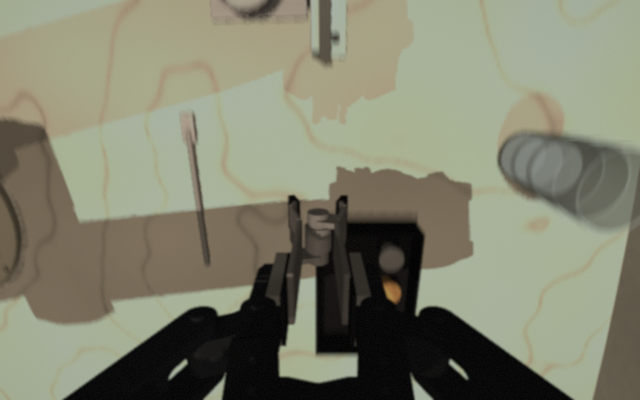

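The clip is held open and square in the fingers, with its pads at columns 293 and 342. The rail enters at the top, around column 325. I'll move closer and measure.

Emit:
pendant(moves=[{"d":[0.03,0,0],"finger_gap":0.015},{"d":[0.06,0,0],"finger_gap":0.015},{"d":[0.09,0,0],"finger_gap":0.015},{"d":[0.09,0,0],"finger_gap":0.015},{"d":[0.09,0,0],"finger_gap":0.015}])

```text
time: 5.35
ee_pos: [0.5421, 0.1167, 0.3005]
tcp_rot: [-180.0, 0.0, 83.5]
wrist_force: [-0.1, 0.1, -0.9]
opening: 0.024
grasp_force: 32.5
```

Emit:
pendant(moves=[{"finger_gap":0.015},{"finger_gap":0.015},{"finger_gap":0.015},{"finger_gap":0.015}])

```text
time: 5.68
ee_pos: [0.5422, 0.1145, 0.301]
tcp_rot: [180.0, -0.0, 83.2]
wrist_force: [-0.3, 0.8, -0.6]
opening: 0.0237
grasp_force: 32.5
```

```bash
python3 - <<'E'
from h import *
import pickle
o=sensors.get_obs(); i=vision.camera_info("wrist"); im=vision.camera("wrist"); print(o["ee_pos"],o["tcp_rot"],o["grasp_force"],o["opening"])
cv2.imwrite("pics/w5.png",im); pickle.dump(i,open("w5.pkl","wb"))
cv2.imwrite("pics/w5c.png",cv2.resize(im[0:290,180:480],None,fx=2.05,fy=2.05,interpolation=cv2.INTER_CUBIC))
E
```

```text
[0.54217485 0.11452615 0.30103932] [ 1.79984293e+02 -1.37703983e-04  8.32440979e+01] 32.485939264297485 0.023708988912249408
```

View pics/w5c.png

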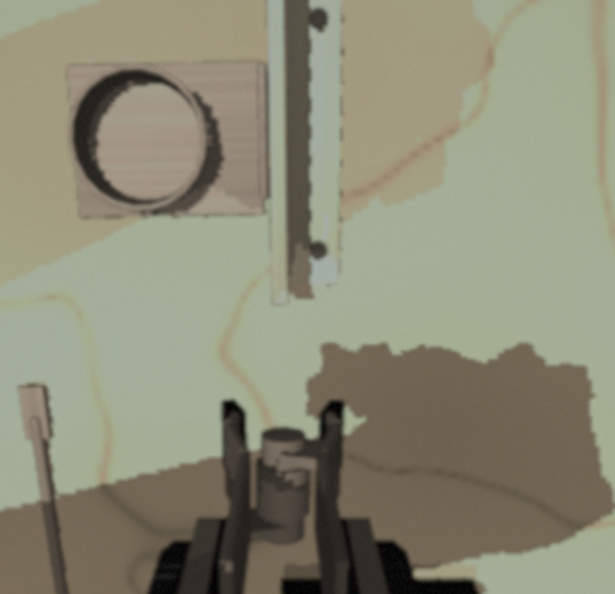

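Crop (2.05×, column offset 180): the rail top's near end is at (271,304)–(289,303) and it runs to (268,0)–(286,0). The foot corners are (78,217), (66,65) and (266,214), and the cup centre is at about (145,138).

```bash
python3 - <<'E'
from h import *
import pickle
i=pickle.load(open("w5.pkl","rb"))
f=lambda u,z: atz(i,(180+u[0]/2.05,u[1]/2.05),z)
a,b,c,d=[f(u,.07) for u in [(271,304),(289,303),(268,0),(286,0)]]
print("rail",a,b,c,d,"width",np.linalg.norm(a-b))
v=c-a; print("yaw",np.degrees(np.arctan2(v[1],v[0])), np.degrees(np.arctan2(*(d-b)[1::-1])))
for u in [(78,217),(66,65),(266,214),(264,62)]: print("foot",f(u,.004))
print("cup",f((145,138),.034), "cupw",np.linalg.norm(f((72,138),.034)-f((219,138),.034)))
E
```

```text
rail [0.53863719 0.13460572 0.07      ] [0.54746964 0.13406193 0.07      ] [0.55366479 0.26845132 0.07      ] [0.56150497 0.26752646 0.07      ] width 0.00884917458993588
yaw 83.59390567847079 83.99675599021298
foot [0.43385903 0.18551201 0.004     ]
foot [0.44295886 0.26457684 0.004     ]
foot [0.53969055 0.17422534 0.004     ]
foot [0.54836528 0.25278057 0.004     ]
cup [0.48409298 0.22045007 0.034     ] cupw 0.07501641503491184
```

Emit:
pendant(moves=[{"d":[0.03,-0.001,0],"twist":-0.5,"finger_gap":0.015},{"d":[0.06,-0.002,0.02],"twist":-0.5,"finger_gap":0.015},{"d":[0.09,-0.004,0.05],"twist":-0.5,"finger_gap":0.015},{"d":[0.0995,-0.0043,0.08],"twist":-0.5,"finger_gap":0.015},{"d":[0.0995,-0.0043,0.1],"twist":-0.5,"finger_gap":0.015}])

```text
time: 6.15
ee_pos: [0.5488, 0.2165, 0.1976]
tcp_rot: [-179.9, 0.0, 83.9]
wrist_force: [-0.4, -0.8, -1.3]
opening: 0.0239
grasp_force: 32.5
```

Emit:
pendant(moves=[{"finger_gap":0.015},{"finger_gap":0.015},{"finger_gap":0.015},{"finger_gap":0.015},{"finger_gap":0.015}])

```text
time: 6.57
ee_pos: [0.5502, 0.2144, 0.2028]
tcp_rot: [179.9, -0.1, 83.8]
wrist_force: [-0.6, -0.3, -1.7]
opening: 0.0238
grasp_force: 32.5
```

```bash
python3 - <<'E'
from h import *
import pickle
o=sensors.get_obs(); i=vision.camera_info("wrist"); im=vision.camera("wrist"); print(o["ee_pos"],o["tcp_rot"],o["grasp_force"],o["opening"])
pickle.dump(i,open("w6.pkl","wb"));s=vision.camera("side"); cv2.imwrite("pics/w6.png",im); cv2.imwrite("pics/s6.png",s)
a=cv2.resize(im[100:360,200:440],(480,520),interpolation=cv2.INTER_CUBIC); b=cv2.resize(s[130:290,250:348],(318,520),interpolation=cv2.INTER_CUBIC)
cv2.imwrite("pics/c6.png",np.hstack([a,b]))
E
```

```text
[0.55019173 0.21441063 0.20284706] [ 1.79854859e+02 -7.54752918e-02  8.37699151e+01] 32.486361265182495 0.02378454530208057
```

View pics/c6.png

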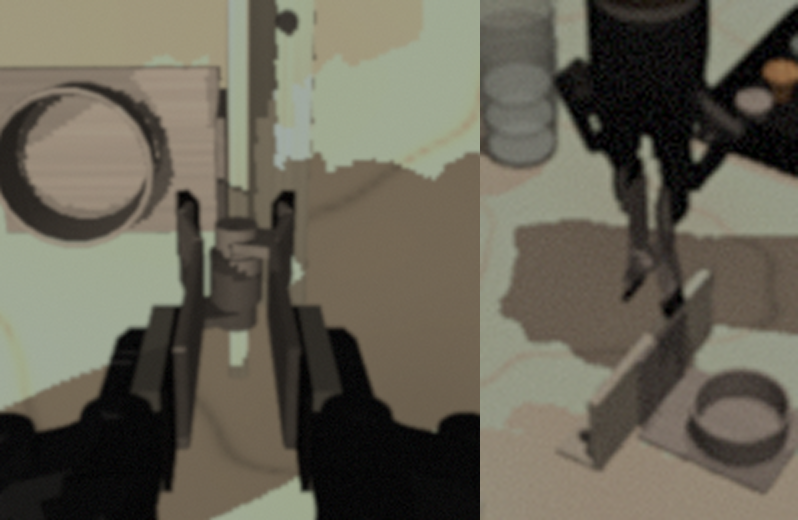

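Left panel: the pair of plates is centred at about column 233 and the clip jaws at 236, so shift about 1 mm to −x. Right panel: the jaw tips are at about (672,308) and (632,295). I'll use them to find the tip height.

```bash
python3 - <<'E'
from h import *
i=vision.camera_info("side")
c=np.array([.5502,.2144]);ex=np.array([.994,-.1085]);ey=np.array([.1085,.994])
for u in [(672,308),(632,295)]:
    o,d=ray(i,(250+(u[0]-480)/3.245,130+u[1]/3.25))
    for off in (-.0,.012):
        p0=c+ey*off; t=((p0-o[:2])@ey)/(d[:2]@ey); P=o+d*t; print(off,"x'",((P[:2]-c)@ex).round(4),"z",P[2].round(4))
w=vision.camera_info("side"); print("edge proj",proj(w,[.5497,.214,.07]))
E
```

```text
-0.0 x' -0.0166 z 0.0984
0.012 x' -0.024 z 0.1121
-0.0 x' 0.0161 z 0.0951
0.012 x' 0.0082 z 0.1088
edge proj [303.34912874 231.07530178]
```

Emit:
pendant(moves=[{"d":[0,-0.001,0],"finger_gap":0.015},{"d":[0,-0.001,0.015],"finger_gap":0.015},{"d":[0,-0.001,0.03],"finger_gap":0.015},{"d":[0,-0.001,0.03],"finger_gap":0.015},{"d":[0,-0.001,0.03],"finger_gap":0.015}])

```text
time: 7.08
ee_pos: [0.5481, 0.2146, 0.1706]
tcp_rot: [-179.9, 0.0, 83.8]
wrist_force: [0.3, 0.1, -0.9]
opening: 0.0242
grasp_force: 32.5
```

Emit:
pendant(moves=[{"d":[0,0,0.01],"finger_gap":0.015},{"d":[0,0,0.02],"finger_gap":0.015},{"d":[0,0,0.025],"finger_gap":0.015},{"d":[0,0,0.025],"finger_gap":0.015},{"d":[0,0,0.025],"finger_gap":0.015}])

```text
time: 7.5
ee_pos: [0.5483, 0.2147, 0.1455]
tcp_rot: [-180.0, 0.0, 83.8]
wrist_force: [0.6, 0.2, -1.0]
opening: 0.024
grasp_force: 32.5
```

Emit:
pendant(moves=[{"finger_gap":0.015},{"finger_gap":0.015},{"finger_gap":0.015},{"finger_gap":0.015},{"finger_gap":0.015}])

```text
time: 7.92
ee_pos: [0.5486, 0.2148, 0.1461]
tcp_rot: [180.0, -0.0, 83.8]
wrist_force: [1.2, -0.3, -2.0]
opening: 0.0237
grasp_force: 32.5
```

```bash
python3 - <<'E'
from h import *
o=sensors.get_obs(); print(o["ee_pos"],o["tcp_rot"],o["qd"].round(2) if hasattr(o["qd"],"round") else o["qd"])
im=vision.camera("wrist"); s=vision.camera("side"); cv2.imwrite("pics/w7.png",im); cv2.imwrite("pics/s7.png",s)
a=cv2.resize(im[100:300,220:420],(400,400),interpolation=cv2.INTER_CUBIC); b=cv2.resize(s[170:270,260:360],(400,400),interpolation=cv2.INTER_CUBIC)
cv2.imwrite("pics/c7.png",np.hstack([a,b]))
E
```

```text
[0.54858412 0.21484702 0.14609686] [ 1.79980378e+02 -1.00605023e-02  8.38169814e+01] [ 0.08  0.07 -0.17  0.05 -0.09  0.06]
```

View pics/c7.png

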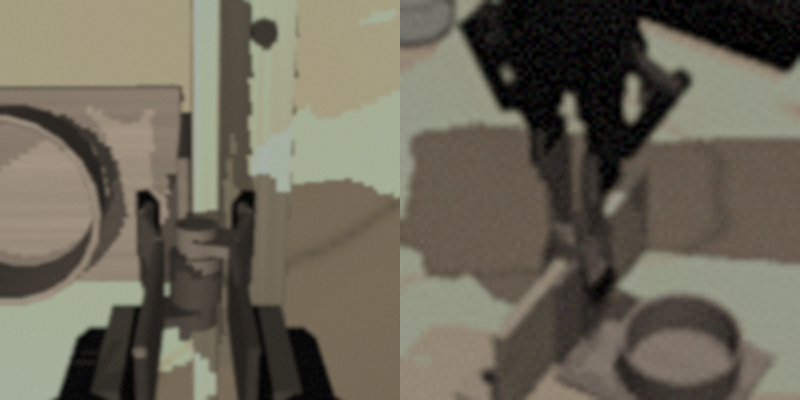

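Left panel: the plates span columns 178–219 and the jaw inner faces are at about 160 and 232, a clear gap on both sides. Right panel: the −x pad hangs below the top edge, its tip at about (598,293). I'll compute the tip height.

```bash
python3 - <<'E'
from h import *
i=vision.camera_info("side")
c=np.array([.5486,.2148]);ex=np.array([.994,-.1085]);ey=np.array([.1085,.994])
for off in (0,.012):
    o,d=ray(i,(260+198/4,170+293/4)); p0=c+ey*off; t=((p0-o[:2])@ey)/(d[:2]@ey); P=o+d*t; print(off,((P[:2]-c)@ex).round(4),P[2].round(4))
# predicted pixel of tip near/far bottom corners for tip heights
for z in (.04,.045,.05,.055):
    print(z,[((proj(i,np.r_[c-ex*x+ey*y,z])-[260,170])*4+[400,0]).round(0).tolist() for x in (.015,.020) for y in (-.012,.012)])
E
```

```text
0 -0.0153 0.0391
0.012 -0.0227 0.0538
0.04 [[608.0, 279.0], [587.0, 305.0], [615.0, 282.0], [594.0, 308.0]]
0.045 [[608.0, 273.0], [587.0, 299.0], [615.0, 276.0], [594.0, 302.0]]
0.05 [[608.0, 267.0], [587.0, 293.0], [615.0, 270.0], [594.0, 296.0]]
0.055 [[608.0, 261.0], [586.0, 287.0], [615.0, 264.0], [594.0, 290.0]]
```

Emit:
pendant(moves=[{"d":[0,0.001,0.001],"finger_gap":0.015},{"d":[0,0.001,0.001],"finger_gap":0.015},{"d":[0,0.001,0.001],"finger_gap":0.015},{"d":[0,0.001,0.001],"finger_gap":0.015},{"d":[0,0.001,0.001],"finger_gap":0.015}])

```text
time: 8.43
ee_pos: [0.5495, 0.2147, 0.1449]
tcp_rot: [-180.0, -0.0, 83.8]
wrist_force: [-0.1, -0.5, -1.1]
opening: 0.0243
grasp_force: 32.5
```

Emit:
pendant(moves=[{"finger_gap":0.015},{"finger_gap":0.015},{"finger_gap":0.015},{"finger_gap":0.015},{"finger_gap":0.015}])

```text
time: 8.85
ee_pos: [0.5495, 0.2147, 0.1449]
tcp_rot: [180.0, -0.0, 83.8]
wrist_force: [0.6, -0.7, 0.2]
opening: 0.0242
grasp_force: 32.5
```

```bash
python3 -c "
from workcell import bot, vision, sensors, workorder
print(workorder.job_done())"
```

```text
the job is handed in; nothing more can be done
None
```

The job is handed in at about 8.9 s, with no verdict returned: the clip is held squeezed open astride the tab and rail, pad tips about 20 mm below the edge by camera estimate, clear of both plates in the last images, and neither the holder nor the other items showed any sign of contact.

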